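Shut off the analyser's feed valve in the bench water box

TASK

The analyser's water feed has to be shut off. With the fingertips push the cover of the white water box on the bench fully back to uncover the three valve handles, then gently push (do not grip) the red handle a quarter turn clockwise (seen from above) until it stands across its pipe at its stop, fully shut. Lift nothing, leave the two blue handles and the loose things on the bench as they are, and leave the cover open.

Things in the scene. Friction and masses are not known exactly. Their poses are not given: they have to be found in the camera images.
- water_box: White box fixed to the bench: 270 mm (its x) by 324 (y; 332 over the side channels) by 98 high; channel tops at 106. Origin: centre of its underside; x from the front (nearer the robot, outlet pipes, gauge) to the back, y to its left. Front half: open-topped valve bay, inside x -129 to 0, y -156 to 156 mm, three equal valves side by side. Back half: fixed roof.
- cover (a joint): Pale grey sheet cover (139 by 320 by 4 mm) over the valve bay. Value: how far it has slid back along the box's x axis (m): 0 closed (starts at 0 to 0.025), 0.125 fully open at its stop. It slides back over the fixed roof, needs 3 to 4 N, and stays where it is left. Its top surface is 103 mm above the bench.
- ridge (a point): Middle of the steep front face of the blue thumb ridge on the cover, 8 mm above the cover's top; moves with the cover. The ridge is 110 mm long (along the box's y) and 16 mm high (top 119 mm above the bench); its back slopes. Push this face towards the box's +x to open. 30 mm of flat cover lies in front of it.
- lever_red (a joint): Turn of the red-handled valve's lever (rad): 0 = open, lever points to the box's front (-x), along its pipe; grows clockwise seen from above; pi/2 = shut, lever points to the box's left (+y), across its pipe, at its stop. Starts at 0 to 0.25, stays where it is left, needs 2 to 4 N at its outer end.
- red_pivot (a point): On the vertical axis of the red lever, at half the lever's thickness, 81.5 mm above the bench. Does not move. The three valves' pivots lie at x = -42 and y = -96, -8 and 80 mm in the box's frame; which of these places has the red handle varies.
- red_end (a point): Outer end of the red lever, on its centre line at half its thickness, 58 mm from the pivot. The handle is a straight bar 16 mm wide; its red sleeve reaches from 18 to 58 mm from the pivot and from 75 to 88 mm above the bench. Beside it is free space down to 60 mm above the bench, up to the neighbouring levers and the bay's walls.
- lever_blue1 (a joint): turn of a blue-handled valve's lever (rad): as for lever_red. It starts nearly open (0 to 0.12); leave it alone.
- blue1_end (a point): outer end of that blue lever, on its centre line at half its thickness; same lever size and heights as the red one.
- lever_blue2 (a joint): turn of a blue-handled valve's lever (rad): as for lever_red. It starts nearly open (0 to 0.12); leave it alone.
- blue2_end (a point): outer end of that blue lever, on its centre line at half its thickness; same lever size and heights as the red one.
- reagent_bottle: Loose amber bottle with orange cap, 58 mm wide, 115 mm tall, stands right of the box. Origin: centre of its underside. Leave alone.
- tube_rack: Loose white rack with eight capped tubes, 56 by 110 by 98 mm, stands left of the box. Origin: centre of its underside. Leave alone.
- beaker: Loose clear beaker, 66 mm wide, 75 mm tall, stands right of the box, behind the bottle. Origin: centre of its underside. Leave alone.

How it is judged:
On the way, in this order (a step that is already met when the one before it is completed fails the run):
1. the cover is pushed fully back (value of joint cover above 0.11 m), for 0.2 s.
2. the red handle is pushed shut (value of joint lever_red above 1.47 rad), for 0.2 s.
At the end, for the whole second after the job is handed in: The cover is within 15 mm of its open stop, the red lever is within 0.1 rad (6 degrees) of its shut stop and at rest, both blue levers' ends are within 12 mm of where they were, and the three loose things stand as they did, within 25 mm (value of joint cover above 0.11 m and value of joint lever_red above 1.47 rad and velocity of joint lever_red between -0.05 and 0.05 rad/s and distance of each of blue1_end, blue2_end from where it was at the start of the episode below 0.012 m and distance of each of reagent_bottle, tube_rack, beaker from where it was at the start of the episode below 0.025 m and angle between each of reagent_bottle, tube_rack, beaker's own z axis and vertical below 0.2 rad); the robot touches nothing.
It fails at once if a blue handle is moved by more than 12 mm at its end (distance of any of blue1_end, blue2_end from where it was at the start of the episode above 0.012 m).
It fails at once if a loose thing is shifted or lifted by more than 25 mm, or tipped (distance of any of reagent_bottle, tube_rack, beaker from where it was at the start of the episode above 0.025 m or angle between any of reagent_bottle, tube_rack, beaker's own z axis and vertical above 0.2 rad).
It fails at once if the red handle is gripped between the fingers (contact force between the fingers and lever_red above 30 N and y of the grasp point in the frame of red_end between -0.01 and 0.01 m).
It fails at once if the red handle is forced (more than 70 N of finger contact) (contact force between the fingers and lever_red above 70 N).
It also fails if it takes over 42 s, if anything falls off the work surface, if the arm or the gripper's body presses on something with over 40 N, if the wrist force passes 120 N, or if a joint passes its speed limit or range.

ROBOT

A 6-joint arm with a two-finger parallel gripper is mounted at the origin on the work surface. World frame = base frame: x ahead of the robot, y to its left, z up, the work surface at z = 0. Lengths are in m, angles in rad, forces in N, time in s.
With the tool pointing down it reaches from about 0.275 to 0.75 m from the base axis. Payload 10.2 kg.
Tool frame: the origin (TCP) lies midway between the tips of the shut fingers; the grasp point (between the pads) lies 19 mm behind it; z points along the fingers, y is the line along which they close (so a half turn about z gives the same grasp; the last joint's range is limited). The gripper opens to 85 mm and grips with 20 to 120 N. Pads are 22 mm wide; open, the fingers measure 114 mm over their backs; the gripper's body (76 mm by 85 mm) begins 54 mm behind the grasp point. The pads swing forward as they close: fully open they stand 13 mm farther back than shut.
Start: joints at [0.919, 0.313, 1.498, -0, 1.331, -0.223], TCP at [0.218, 0.477, 0.197] pointing down, gripper open.
Joint ranges: [-2.94, 2.94], [-0.97, 2.17], [0.19, 2.56], [-1.23, 4.37], [0.02, 3.11], [-2.88, 2.88]. Speed limits (rad/s): [2.39, 2.39, 3.01, 3.14, 3.14, 3.14].

INTERFACE

Orientations are given as a unit quaternion [w, x, y, z].
In Python, from rig import read_state, grab_frame, sign_off, cut_out, spot_point gives the robot as it stands. The module is installed in compiled form; this text tells all that it offers.
- The arm moves only by the shell command python3 -m creep 'ROWS' [FORCE]. ROWS is JSON, a list of rows, each a list of 7 numbers: the shift along the tool's x, y, z in m, then the turn, a rotation vector about the tool's x, y, z in rad, then the closure, from 0 (fully open) to 1 (shut). A call has exactly 8 rows; each row is the pose to reach, as a shift and turn from the pose commanded when the call began, along the tool's axes at that moment; what a row does not reach only later rows make up. A row lasts 1/12 s, in which the tool goes at most 41.7 mm and 7.16 degrees, less where a joint would pass 70% of its speed; a pose out of reach is approached as far as the arm can. A call with a gripper value outside its range is refused whole. The fingers move at their own pace and stop on an object; FORCE is the grip in N (left out, the last holds). Time passes only in rows, so rows that repeat a pose let the fingers close, or fill a call up. It gives the time, the measured TCP pose, the force, the opening and the grip force at its end, in the units of the state.
- read_state(): the state, without advancing time (a new reading comes with each control period).
- grab_frame(name): name is "side" or "top"; returns a dict with "img" (420x560x3 uint8, red, green, blue), "fx", "fy", "cx", "cy" (pixels), "D" ([k1, k2, p1, p2, k3] as OpenCV has them; the pictures are not rectified), "rvec" (rotation vector, rad) and "tvec" (3), from world to camera coordinates, as OpenCV has them. Camera axes: x right, y down, z forward; pixel columns grow to the right and rows downward; lengths in m; the calibration is good to about 2 mm. A picture is of the moment at which its call begins. There is no depth.
- sign_off(): hands the job in; it is judged then, once.
Trained networks look in a picture, given as the dict that the camera call returned (one of the last four; its "shot" number tells which), for a name from the list of things; names that differ only in an ending like _2 or _b are one class to them, and where a whole thing is asked for, a point or a joint stands for the part that bears it (a point fixed in the world has none). Each returns a list of dicts, best first, with "p" (0 to 1); they miss things now and then, are a little off and sometimes report something else, mostly with a low value. They report only what shows in the picture. A call takes as long as a camera call.
- cut_out(picture, label): "pixels" (420x560 bool, what is visible of it) and "box" ([centre column, centre row, width, height] in pixels, round what is visible of it).
- spot_point(picture, label): "pixel" ([column, row] in pixels: a listed point, or the origin of a listed thing).
The state is a dict: "time": time; "qpos": joint angles; "qd": joint speeds; "tau": joint torques, N m; "position": TCP position; "tool_rot": TCP orientation; "ft_force": force on the tool from outside, world axes, zero at the start; "torque": the same for the moment, N m; "grip_width": finger opening in m; "finger_force": force on a finger pad.
Only numpy, scipy, OpenCV 4.12 (cv2) and the standard library are available. Lean on these libraries where they do the work, as an engineer would, in place of code of your own. Each camera call takes 0.05 s, during which the arm holds its last target. There are 200 camera calls.

## Working session

There is one attempt and no reset: what is moved stays moved. The work goes in short steps, Python scripts to look and compute and a shell command to move; the robot and the scene stay as the last step left them, time stands still between calls to the robot, and variables do not carry over. Pictures are saved under pics/ and viewed, at most 10 in all, crops included, and the job is handed in when it is done.

```bash
mkdir -p pics; cat > h.py <<'E'
import numpy as np, cv2
from rig import *
from scipy.spatial.transform import Rotation as R
def K(f): return np.array([[f['fx'],0,f['cx']],[0,f['fy'],f['cy']],[0,0,1.]])
def ray(f,px):
    u=cv2.undistortPoints(np.array([[px]],float),K(f),np.array(f['D'],float))[0,0]
    Rm=cv2.Rodrigues(np.array(f['rvec'],float))[0]; t=np.array(f['tvec'],float).ravel()
    return -Rm.T@t, Rm.T@np.array([u[0],u[1],1])
def atz(f,px,z):
    o,d=ray(f,px); return o+d*(z-o[2])/d[2]
def proj(f,P):
    return cv2.projectPoints(np.atleast_2d(np.array(P,float)),np.array(f['rvec'],float),np.array(f['tvec'],float),K(f),np.array(f['D'],float))[0][:,0]
def tri(fs,pxs):
    A=np.zeros((3,3));b=np.zeros(3)
    for f,p in zip(fs,pxs):
        o,d=ray(f,p); d/=np.linalg.norm(d); M=np.eye(3)-np.outer(d,d); A+=M;b+=M@o
    return np.linalg.solve(A,b)
E
python3 - <<'E'
from h import *
np.set_printoptions(precision=4,suppress=True)
s=read_state(); print(s['time'],s['position'],s['tool_rot'],s['grip_width'])
print(R.from_quat(np.roll(s['tool_rot'],-1)).as_matrix())
fs=[]
for n in('top','side'):
    f=grab_frame(n); fs.append(f); cv2.imwrite(f'pics/{n}0.png',f['img'][:,:,::-1])
    print(n,'cam',ray(f,(280,210))[0])
    for l,z in(('water_box',0),('ridge',.111),('red_pivot',.0815),('red_end',.0815),('blue1_end',.0815),('reagent_bottle',0),('tube_rack',0),('beaker',0)):
        for r in spot_point(f,l)[:2]: print(l,round(r['p'],2),np.array(r['pixel']),atz(f,r['pixel'],z))
E
```

```text
0.0 [0.2181 0.4772 0.1962] [-0.0003  0.2127  0.9771 -0.0006] 0.08509141664121248
[[-0.9095  0.4157 -0.0008]
 [ 0.4157  0.9095 -0.001 ]
 [ 0.0003 -0.0012 -1.    ]]
top cam [0.4042 0.0403 1.0965]
water_box 0.62 [340.4 217.9] [ 0.5759 -0.0835  0.    ]
ridge 0.69 [336.3 253.1] [ 0.4913 -0.0612  0.111 ]
reagent_bottle 0.74 [435.3 295.4] [ 0.4083 -0.2799  0.    ]
tube_rack 0.67 [209.9 231.6] [0.5498 0.1934 0.    ]
beaker 0.93 [455.  242.2] [ 0.52   -0.3291  0.    ]
side cam [0.605  0.8383 0.6767]
water_box 0.55 [271.6 205. ] [ 0.5816 -0.0797  0.    ]
ridge 0.72 [304.5 170.1] [ 0.5072 -0.0513  0.111 ]
ridge 0.24 [331.  158.7] [ 0.4425 -0.0935  0.111 ]
red_pivot 0.6 [308.5 169.8] [ 0.4928 -0.098   0.0815]
red_pivot 0.55 [297.6 289.5] [0.5525 0.2734 0.0815]
reagent_bottle 0.88 [331.7 159.7] [ 0.4095 -0.271   0.    ]
tube_rack 0.79 [297.6 288.9] [0.5452 0.1944 0.    ]
```

View pics/top0.png

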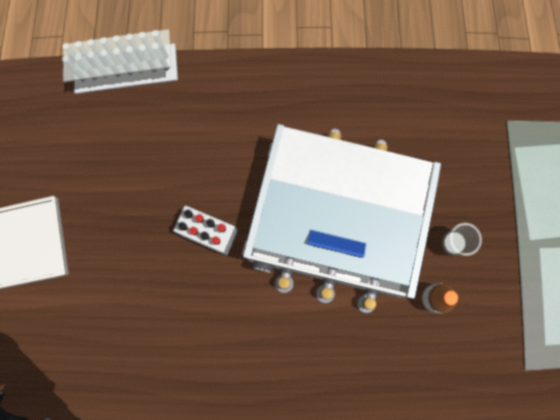

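View pics/side0.png

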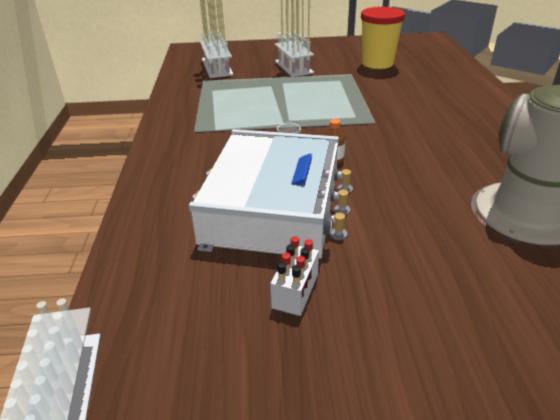

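```bash
python3 - <<'E'
from h import *
np.set_printoptions(precision=4,suppress=True)
f=grab_frame('top')
for l,z in (('ridge',.115),('water_box',.1),('cover',.103)):
    for r in cut_out(f,l)[:2]:
        c,_=cv2.findContours(r['pixels'].astype(np.uint8),0,1); c=max(c,key=cv2.contourArea)
        b=cv2.boxPoints(cv2.minAreaRect(c)); print(l,r['p'],r['pixels'].sum(),b.tolist()); print(np.array([atz(f,p,z) for p in b]))
# blue ridge by colour
hsv=cv2.cvtColor(f['img'],cv2.COLOR_RGB2HSV); m=cv2.inRange(hsv,(95,90,50),(130,255,255)); n,L,st,ce=cv2.connectedComponentsWithStats(m)
for i in range(1,n):
    if st[i,4]>40:
        b=cv2.boxPoints(cv2.minAreaRect(np.argwhere(L==i)[:,::-1].astype(np.float32))); print('blue',st[i],[atz(f,p,.119)[:2].round(4).tolist() for p in b])
E
```

```text
ridge 0.62 11530 [[252.05108642578125, 247.62477111816406], [269.3037109375, 177.17642211914062], [426.25775146484375, 215.61412048339844], [409.005126953125, 286.0624694824219]]
[[ 0.5033  0.0974  0.115 ]
 [ 0.6388  0.0639  0.115 ]
 [ 0.5601 -0.2367  0.115 ]
 [ 0.4266 -0.1965  0.115 ]]
water_box 0.83 25382 [[233.6786651611328, 281.1343994140625], [273.08978271484375, 114.73179626464844], [447.0426025390625, 155.93115234375], [407.6314697265625, 322.333740234375]]
[[ 0.4413  0.1334  0.1   ]
 [ 0.7711  0.0558  0.1   ]
 [ 0.6828 -0.2914  0.1   ]
 [ 0.3586 -0.1948  0.1   ]]
cover 0.63 11375 [[251.82504272460938, 247.1139678955078], [269.0138244628906, 176.98377990722656], [425.6160583496094, 215.36668395996094], [408.4272766113281, 285.49688720703125]]
[[ 0.5055  0.0985  0.103 ]
 [ 0.6421  0.0648  0.103 ]
 [ 0.5625 -0.2388  0.103 ]
 [ 0.428  -0.1983  0.103 ]]
blue [307 230  59  27 846] [[0.5092, -0.0047], [0.536, -0.0117], [0.5084, -0.1177], [0.4818, -0.1103]]
```

The top view shows the white box turned about -14.5°. The ridge is around pixel (336,244), the bottle is right of the box at (440,298), the beaker is at (462,240) and the rack is left at (205,230). The side view agrees. I'm approaching in front of the ridge with the fingers shut.

```bash
python3 -m creep '[[-0.03,-0.025,0,0,0,-0.05,1],[-0.06,-0.05,0,0,0,-0.1,1],[-0.09,-0.075,0,0,0,-0.15,1],[-0.12,-0.10,0,0,0,-0.175,1],[-0.15,-0.125,0,0,0,-0.175,1],[-0.18,-0.15,0,0,0,-0.175,1],[-0.21,-0.175,0,0,0,-0.175,1],[-0.23,-0.19,0,0,0,-0.175,1]]' 40
python3 - <<'E'
from h import *
np.set_printoptions(precision=4,suppress=True)
s=read_state(); p=np.array(s['position']); M=R.from_quat(np.roll(s['tool_rot'],-1)).as_matrix()
print(M, M.T@(np.array([.4705,-.051,.2])-p))
E
```

```text
time: 1.77
position: [0.3493, 0.2064, 0.197]
tool_rot: [0.0, 0.127, 0.992, -0.0]
ft_force: [-0.6, 0.6, -1.2]
grip_width: -0.0
finger_force: 0.0
[[-0.9676  0.2525  0.0007]
 [ 0.2525  0.9676 -0.0003]
 [-0.0008 -0.0001 -1.    ]] [-0.1823 -0.2185 -0.0028]
```

```bash
python3 -m creep '[[-0.025,-0.03,0,0,0,0,1],[-0.05,-0.06,0,0,0,0,1],[-0.075,-0.09,0,0,0,0,1],[-0.10,-0.12,0,0,0,0,1],[-0.125,-0.15,0,0,0,0,1],[-0.15,-0.18,0,0,0,0,1],[-0.17,-0.205,0,0,0,0,1],[-0.182,-0.2185,0,0,0,0,1]]'
python3 - <<'E'
from h import *
np.set_printoptions(precision=4,suppress=True)
s=read_state(); print(s['position'])
f=grab_frame('side'); cv2.imwrite('pics/s1.png',cv2.resize(f['img'][110:250,180:380,::-1],(800,560)))
E
```

```text
time: 2.43
position: [0.4706, -0.0513, 0.1966]
tool_rot: [0.0, 0.128, 0.992, -0.0]
ft_force: [0.4, 1.4, -0.3]
grip_width: -0.0001
finger_force: 0.0
[ 0.4706 -0.0513  0.1966]
```

View pics/s1.png

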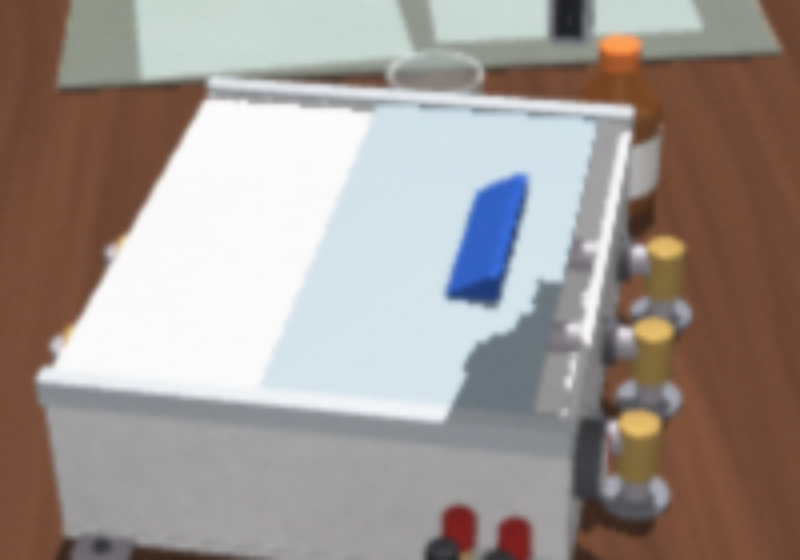

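The crop shows the cover a little open, with the ridge front face at about (510,240) in it and the finger tip hovering above and in front of it, at (570,20) in the crop. Next I descend and push.

```bash
python3 -m creep '[[0,0,0.03,0,0,0,1],[0,0,0.055,0,0,0,1],[0,0,0.075,0,0,0,1],[0,0,0.088,0,0,0,1],[0,0,0.088,0,0,0,1],[-0.005,0,0.088,0,0,0,1],[-0.010,0,0.088,0,0,0,1],[-0.015,0,0.088,0,0,0,1]]'
python3 -m creep '[[-0.005,0,0,0,0,0,1],[-0.010,0,0,0,0,0,1],[-0.015,0,0,0,0,0,1],[-0.020,0,0,0,0,0,1],[-0.025,0,0,0,0,0,1],[-0.03,0,0,0,0,0,1],[-0.035,0,0,0,0,0,1],[-0.04,0,0,0,0,0,1]]'
```

```text
time: 3.15
position: [0.4856, -0.0522, 0.11]
tool_rot: [0.001, 0.127, 0.992, -0.0]
ft_force: [-0.4, -0.5, 0.3]
grip_width: 0.0001
finger_force: 0.0
time: 3.82
position: [0.5235, -0.0621, 0.1088]
tool_rot: [-0.0, 0.127, 0.992, -0.0]
ft_force: [0.5, -0.4, 0.4]
grip_width: 0.0004
finger_force: 0.0
```

```bash
python3 - <<'E'
from h import *
f=grab_frame('side'); g=grab_frame('top')
a=cv2.resize(f['img'][110:250,190:370],(540,420)); b=cv2.resize(g['img'][110:320,220:360],(260,390)); b=cv2.copyMakeBorder(b,0,30,0,0,0)
cv2.imwrite('pics/s2.png',np.hstack([a,b])[:,:,::-1])
print(read_state()['ft_force'])
E
```

```text
[0.65372567 0.08432624 0.54182502]
```

View pics/s2.png

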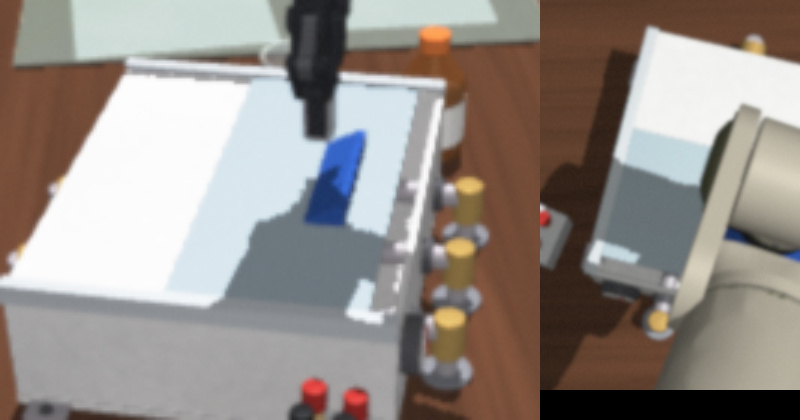

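```bash
python3 - <<'E'
from h import *
np.set_printoptions(precision=4,suppress=True)
f=grab_frame('side'); s=read_state(); print(s['position'],proj(f,s['position']),proj(f,np.array(s['position'])+[0,0,.05]))
for l in('ridge','cover','water_box'): print(l,[(round(r['p'],2),r['pixel']) for r in spot_point(f,l)[:2]])
hsv=cv2.cvtColor(f['img'],cv2.COLOR_RGB2HSV); m=cv2.inRange(hsv,(100,120,40),(130,255,255)); n,L,st,ce=cv2.connectedComponentsWithStats(m)
print(st,[atz(f,c,.112) for c in ce[1:]])
print('tip pixel rays',atz(f,(296,155),.11))
# box corners seen in crop s1 : full = 180+x/4,110+y/4
for p in((38,375),(210,80),(632,108),(575,440)): print(p,atz(f,(180+p[0]/4,110+p[1]/4),.106))
E
```

```text
[ 0.5232 -0.062   0.1086] [[296.8136 168.7856]] [[296.793  149.0689]]
ridge [(0.64, [308.6, 168.4])]Traceback (most recent call last):
  File "<stdin>", line 4, in <module>
ValueError: it knows: beaker, blue1_end, blue2_end, reagent_bottle, red_end, red_pivot, ridge, tube_rack, water_box
```

```bash
python3 - <<'E'
from h import *
np.set_printoptions(precision=4,suppress=True)
f=grab_frame('side'); s=read_state(); p=np.array(s['position'])
hsv=cv2.cvtColor(f['img'],cv2.COLOR_RGB2HSV); m=cv2.inRange(hsv,(100,120,40),(130,255,255)); n,L,st,ce=cv2.connectedComponentsWithStats(m)
i=1+st[1:,4].argmax(); print(st[i],atz(f,ce[i],.112))
print('ridge hypo',proj(f,[[.5092,-.0047,.119],[.4818,-.1103,.119],[.5092,-.0047,.103],[.536,-.0117,.103],[.5084,-.1177,.103]]))
print('box hypo corners', [atz(f,(180+q[0]/4,110+q[1]/4),.106) for q in((38,375),(210,80),(632,108),(575,440))])
c=f['img'][100:220,220:380].copy(); c=cv2.resize(c,None,fx=5,fy=5,interpolation=cv2.INTER_CUBIC)
for dz in(0,.02,.04,.06):
    u=proj(f,p+[0,0,dz])[0]; cv2.circle(c,(int((u[0]-220)*5),int((u[1]-100)*5)),4,(255,0,255),-1)
cv2.imwrite('pics/s3.png',c[:,:,::-1])
E
```

```text
[292 154  19  31 362] [ 0.5139 -0.0509  0.112 ]
ridge hypo [[305.9052 178.7203]
 [312.9298 152.7844]
 [305.8288 185.0226]
 [292.9668 183.8562]
 [300.9787 157.7557]]
box hypo corners [array([0.7503, 0.0447, 0.106 ]), array([ 0.669 , -0.2669,  0.106 ]), array([ 0.4086, -0.2025,  0.106 ]), array([0.4884, 0.1214, 0.106 ])]
```

View pics/s3.png

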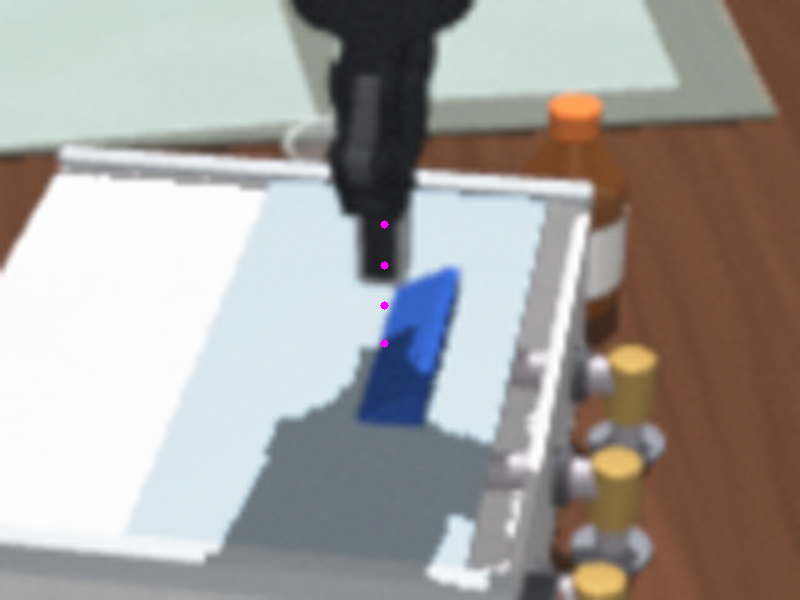

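The crop shows the finger tip at about (380,280), which is full pixel (296,156). The reported TCP projects to (297,169). So the tip stands about 33 mm higher than reported and passed over the ridge, which hasn't moved. I'll back off, descend in small steps and compare again.

```bash
python3 -m creep '[[0.02,0,0,0,0,0,1],[0.04,0,0,0,0,0,1],[0.05,0,0,0,0,0,1],[0.05,0,0,0,0,0,1],[0.05,0,0.005,0,0,0,1],[0.05,0,0.01,0,0,0,1],[0.05,0,0.015,0,0,0,1],[0.05,0,0.015,0,0,0,1]]'
python3 - <<'E'
from h import *
np.set_printoptions(precision=4,suppress=True)
f=grab_frame('side'); s=read_state(); p=np.array(s['position']); print(s['time'],s['qpos'],s['ft_force'])
print('s1 tip', proj(f,[.4706,-.0513,.1966]), proj(f,[.4706,-.0513,.2296]))
c=f['img'][100:220,220:380].copy(); c=cv2.resize(c,None,fx=5,fy=5,interpolation=cv2.INTER_CUBIC)
for dz in(0,.02,.04,.06):
    u=proj(f,p+[0,0,dz])[0]; cv2.circle(c,(int((u[0]-220)*5),int((u[1]-100)*5)),4,(255,0,255),-1)
cv2.imwrite('pics/s4.png',c[:,:,::-1])
E
```

```text
time: 4.73
position: [0.4744, -0.0493, 0.0924]
tool_rot: [-0.001, 0.127, 0.992, 0.0]
ft_force: [0.7, -0.1, -0.2]
grip_width: -0.0
finger_force: 0.0
4.7833 [-0.35    0.3244  1.7763 -0.      1.0425 -1.6669] [ 0.1575 -0.6059 -0.2281]
s1 tip [[322.2918 134.5202]] [[322.7743 120.2029]]
```

View pics/s4.png

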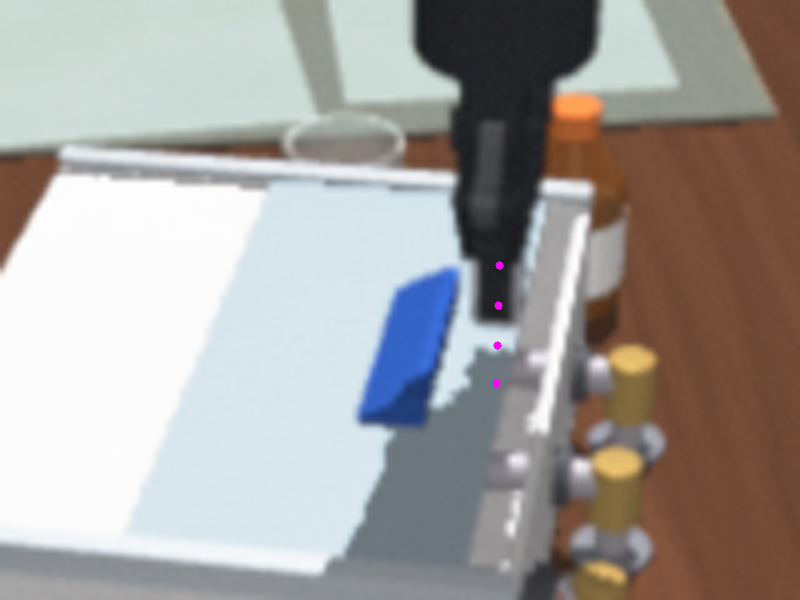

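The tip at (495,320) is again 32 mm above the projected TCP at (497,384). There was no contact even though the reported z is below the cover top. I'll take a constant tool offset: true tip z ≈ reported + 0.032.

```bash
python3 -m creep '[[0,0,0.004,0,0,0,1],[0,0,0.008,0,0,0,1],[0,0,0.011,0,0,0,1],[0,0,0.014,0,0,0,1],[0,0,0.014,0,0,0,1],[-0.004,0,0.014,0,0,0,1],[-0.008,0,0.014,0,0,0,1],[-0.012,0,0.014,0,0,0,1]]'
python3 -m creep '[[-0.004,0,0,0,0,0,1],[-0.008,0,0,0,0,0,1],[-0.012,0,0,0,0,0,1],[-0.016,0,0,0,0,0,1],[-0.02,0,0,0,0,0,1],[-0.024,0,0,0,0,0,1],[-0.028,0,0,0,0,0,1],[-0.032,0,0,0,0,0,1]]'
```

```text
time: 5.45
position: [0.4869, -0.0526, 0.08]
tool_rot: [0.0, 0.127, 0.992, -0.0]
ft_force: [0.7, 0.4, 0.5]
grip_width: -0.0002
finger_force: 0.0
time: 6.12
position: [0.5176, -0.0605, 0.0798]
tool_rot: [-0.0, 0.127, 0.992, 0.0]
ft_force: [-3.5, 0.9, 1.9]
grip_width: 0.0002
finger_force: 1.6
```

```bash
python3 -m creep '[[-0.008,0,0,0,0,0,1],[-0.016,0,0,0,0,0,1],[-0.024,0,0,0,0,0,1],[-0.032,0,0,0,0,0,1],[-0.04,0,0,0,0,0,1],[-0.048,0,0,0,0,0,1],[-0.054,0,0,0,0,0,1],[-0.06,0,0,0,0,0,1]]'
python3 -m creep '[[-0.003,0,0,0,0,0,1],[-0.006,0,0,0,0,0,1],[-0.009,0,0,0,0,0,1],[-0.012,0,0,0,0,0,1],[-0.014,0,0,0,0,0,1],[-0.016,0,0,0,0,0,1],[-0.016,0,0,0,0,0,1],[-0.016,0,0,0,0,0,1]]'
```

```text
time: 6.78
position: [0.576, -0.0756, 0.0797]
tool_rot: [0.0, 0.127, 0.992, 0.0]
ft_force: [-3.4, 2.4, 2.2]
grip_width: 0.0001
finger_force: 1.7
time: 7.45
position: [0.5878, -0.0786, 0.0795]
tool_rot: [-0.004, 0.126, 0.992, 0.0]
ft_force: [-19.0, 3.7, 9.4]
grip_width: -0.0003
finger_force: 9.6
```

```bash
python3 -m creep '[[0.015,0,0,0,0,0,1],[0.02,0,-0.03,0,0,0,1],[0.03,0,-0.06,0,0,0,1],[0.06,0,-0.09,0,0,0,1],[0.09,0,-0.11,0,0,0,1],[0.125,0,-0.12,0,0,0,1],[0.16,0,-0.12,0,0,0,1],[0.2,0,-0.12,0,0,0,1]]'
python3 -m creep '[[0.03,0,0,0,0,0,1],[0.06,0,0,0,0,0,1],[0.07,0,0,0,0,0,1],[0.07,0,0,0,0,0,1],[0.07,0,0,0,0,0,1],[0.07,0,0,0,0,0,1],[0.07,0,0,0,0,0,1],[0.07,0,0,0,0,0,1]]'
python3 - <<'E'
from h import *
np.set_printoptions(precision=4,suppress=True)
print(read_state()['position'])
fs=[]
for n,(x,y) in(('top',(220,110)),('side',(190,100))):
    f=grab_frame(n); fs.append(f)
    for l in('red_pivot','red_end','blue1_end','blue2_end','ridge'):
        for r in spot_point(f,l)[:3]: print(n,l,round(r['p'],2),np.array(r['pixel']),atz(f,r['pixel'],.111 if l=='ridge' else .0815)[:2])
    hsv=cv2.cvtColor(f['img'],cv2.COLOR_RGB2HSV)
    for nm,m in(('red',cv2.inRange(hsv,(0,130,60),(8,255,255))|cv2.inRange(hsv,(172,130,60),(180,255,255))),('blue',cv2.inRange(hsv,(95,110,50),(130,255,255)))):
        k,L,st,ce=cv2.connectedComponentsWithStats(m)
        for i in range(1,k):
            if st[i,4]>15:
                b=cv2.boxPoints(cv2.minAreaRect(np.argwhere(L==i)[:,::-1].astype(np.float32)))
                print(n,nm,st[i],[atz(f,p,.088)[:2].round(3).tolist() for p in b])
g,h=fs
a=cv2.resize(g['img'][110:330,220:460],(480,440)); b=cv2.resize(h['img'][110:257,220:327],(320,440))
cv2.imwrite('pics/s5.png',np.hstack([a,b])[:,:,::-1])
E
```

```text
time: 8.12
position: [0.3968, -0.0295, 0.2004]
tool_rot: [0.002, 0.127, 0.992, -0.001]
ft_force: [0.7, 0.5, -0.4]
grip_width: 0.0001
finger_force: 0.0
time: 8.78
position: [0.33, -0.012, 0.1997]
tool_rot: [-0.0, 0.127, 0.992, 0.0]
ft_force: [0.2, -0.1, 0.6]
grip_width: -0.0
finger_force: 0.0
[ 0.33   -0.012   0.1997]
top red_pivot 0.97 [342.7 228.9] [ 0.5412 -0.0782]
top red_end 0.8 [331.7 261. ] [ 0.4787 -0.0549]
top blue1_end 0.32 [337.9 217.2] [ 0.5646 -0.0694]
top blue2_end 0.53 [379.9 272.5] [ 0.4549 -0.1483]
top ridge 0.88 [345.1 194.6] [ 0.6037 -0.0815]
top ridge 0.59 [291.7 252.9] [0.4928 0.0229]
top red [195 215   8   7  43] [[0.571, 0.211], [0.571, 0.197], [0.559, 0.197], [0.559, 0.211]]
top red [218 225   7   6  38] [[0.551, 0.165], [0.551, 0.154], [0.541, 0.154], [0.541, 0.165]]
top red [190 228   7   6  36] [[0.546, 0.22], [0.545, 0.209], [0.536, 0.208], [0.536, 0.22]]
top red [212 237   7   7  38] [[0.522, 0.179], [0.529, 0.171], [0.52, 0.162], [0.513, 0.17]]
top red [330 241  12  19 135] [[0.486, -0.047], [0.518, -0.063], [0.512, -0.076], [0.479, -0.061]]
top blue [320
[... 705 characters left out ...]
.041], [0.522, -0.044]]
side red [291 236   8  12  67] [[0.558, 0.17], [0.552, 0.14], [0.539, 0.146], [0.545, 0.175]]
side red [305 239   8  12  65] [[0.533, 0.181], [0.527, 0.151], [0.514, 0.156], [0.521, 0.185]]
side red [280 252  11  13  98] [[0.576, 0.185], [0.558, 0.186], [0.561, 0.218], [0.578, 0.216]]
side red [297 255   9  13  86] [[0.546, 0.195], [0.532, 0.197], [0.535, 0.227], [0.549, 0.226]]
side blue [245 150  22  31 346] [[0.641, -0.065], [0.605, -0.205], [0.581, -0.179], [0.619, -0.044]]
side blue [304 155  16   7  92] [[0.497, -0.155], [0.462, -0.151], [0.465, -0.124], [0.5, -0.127]]
side blue [292 196  18   8 124] [[0.54, 0.012], [0.504, 0.015], [0.507, 0.04], [0.542, 0.037]]
```

View pics/s5.png

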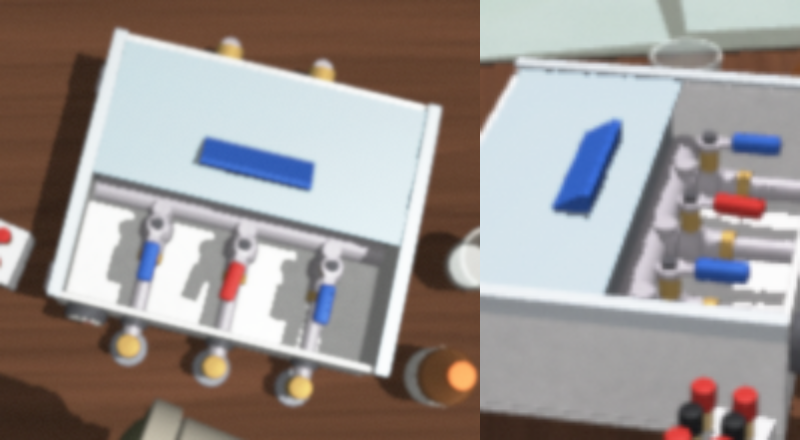

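The cover is fully back with the ridge at about (255,163) in the crop. The red handle is the middle one at (232,283), already turned about 11°, with the blue handles at (147,262) and (325,303). In the box frame relative to its pivot, red_end is at (-57, +8) mm. I'll descend on its right side.

```bash
python3 -m creep '[[-0.03,-0.01,0,0,0,0,1],[-0.06,-0.02,0,0,0,0,1],[-0.09,-0.03,0,0,0,0,1],[-0.12,-0.035,0.01,0,0,0,1],[-0.145,-0.04,0.03,0,0,0,1],[-0.165,-0.045,0.05,0,0,0,1],[-0.17,-0.045,0.06,0,0,0,1],[-0.17,-0.045,0.06,0,0,0,1]]'
python3 - <<'E'
from h import *
f=grab_frame('side'); s=read_state(); p=np.array(s['position']); print(p)
c=f['img'][100:220,240:380].copy(); c=cv2.resize(c,None,fx=5,fy=5,interpolation=cv2.INTER_CUBIC)
for q,col in((p+[0,0,.032],(255,0,255)),([p[0],p[1],.0815],(0,255,0))):
    u=proj(f,q)[0]; cv2.circle(c,(int((u[0]-240)*5),int((u[1]-100)*5)),4,col,-1)
cv2.imwrite('pics/s6.png',c[:,:,::-1])
E
```

```text
time: 10.05
position: [0.482, -0.0977, 0.1375]
tool_rot: [-0.002, 0.127, 0.992, 0.001]
ft_force: [0.9, -0.4, -0.4]
grip_width: 0.0004
finger_force: 0.0
[ 0.48193364 -0.09752065  0.13915826]
```

View pics/s6.png

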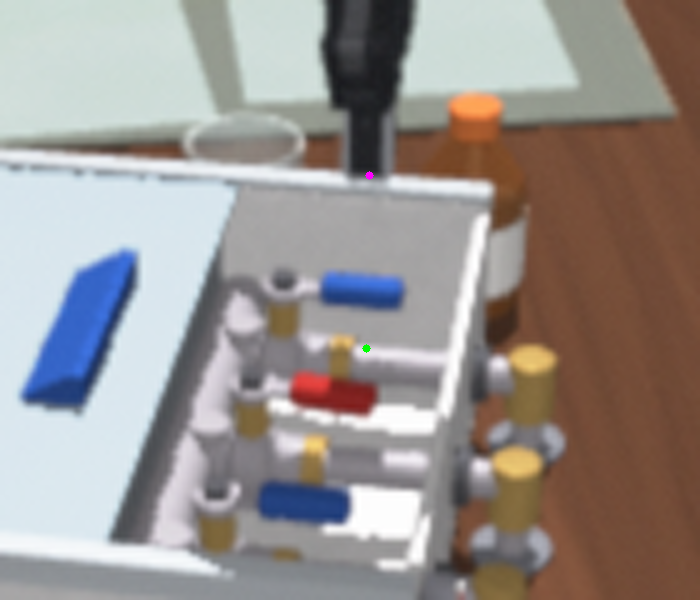

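The tip at (368,178) matches the +32 mm offset. The landing point at (366,348) lies between the red and right blue handles. I descend from here.

```bash
python3 -m creep '[[0,0,0.015,0,0,0,1],[0,0,0.03,0,0,0,1],[0,0,0.045,0,0,0,1],[0,0,0.06,0,0,0,1],[0,0,0.075,0,0,0,1],[0,0,0.09,0,0,0,1],[0,0,0.1,0,0,0,1],[0,0,0.1,0,0,0,1]]'
python3 - <<'E'
from h import *
f=grab_frame('side'); s=read_state(); p=np.array(s['position']); d=p[:2]-[.536,-.075]; print(p,s['ft_force'],d@[.968,-.2504],d@[.2504,.968])
c=f['img'][100:220,240:380].copy(); c=cv2.resize(c,None,fx=5,fy=5,interpolation=cv2.INTER_CUBIC)
cv2.imwrite('pics/s7.png',c[:,:,::-1])
E
```

```text
time: 10.77
position: [0.4817, -0.0974, 0.0394]
tool_rot: [-0.001, 0.126, 0.992, 0.0]
ft_force: [-0.4, -0.3, -0.0]
grip_width: -0.0
finger_force: 0.0
[ 0.4823822  -0.09770646  0.04039515] [-0.63465968 -0.49431941  0.66537522] -0.04621633300200926 -0.03540574669602996
```

View pics/s7.png

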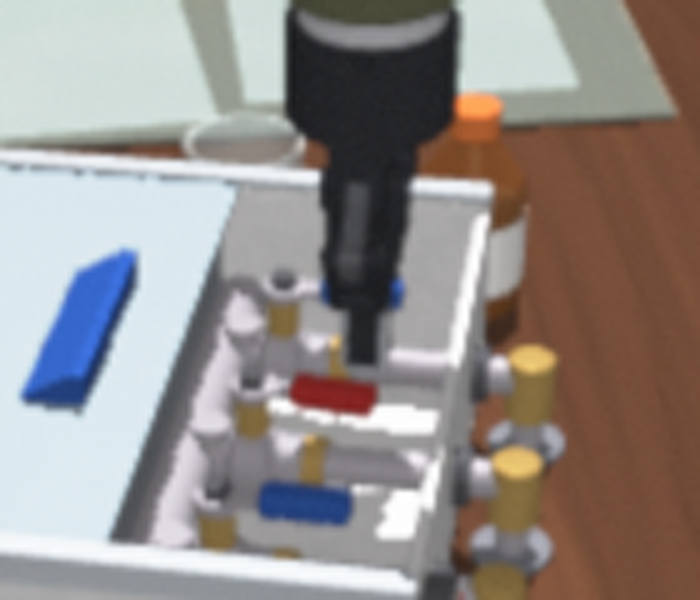

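The finger is down at (362,350) between the red and right blue handles and touches nothing. I'll push along the arc.

```bash
python3 -m creep '[[0,0.007,0.001,0,0,0,1],[0.001,0.014,0.002,0,0,0,1],[0.002,0.02,0.002,0,0,0,1],[0.003,0.026,0.002,0,0,0,1],[0.003,0.031,0.002,0,0,0,1],[0.003,0.036,0.002,0,0,0,1],[0.003,0.041,0.002,0,0,0,1],[0.002,0.046,0.002,0,0,0,1]]'
python3 -m creep '[[-0.001,0.004,0,0,0,0,1],[-0.003,0.008,0,0,0,0,1],[-0.005,0.011,0,0,0,0,1],[-0.007,0.014,0,0,0,0,1],[-0.009,0.017,0,0,0,0,1],[-0.012,0.02,0,0,0,0,1],[-0.015,0.023,0,0,0,0,1],[-0.018,0.025,0,0,0,0,1]]'
```

```text
time: 11.48
position: [0.4921, -0.0524, 0.0377]
tool_rot: [-0.0, 0.127, 0.992, 0.0]
ft_force: [-1.2, -4.3, 0.8]
grip_width: 0.0001
finger_force: 1.7
time: 12.15
position: [0.5161, -0.0329, 0.0376]
tool_rot: [-0.0, 0.127, 0.992, 0.0]
ft_force: [-3.4, -1.8, -0.2]
grip_width: 0.0001
finger_force: 1.6
```

```bash
python3 -m creep '[[-0.002,0.002,0,0,0,0,1],[-0.004,0.004,0,0,0,0,1],[-0.006,0.005,0,0,0,0,1],[-0.008,0.006,0,0,0,0,1],[-0.01,0.006,0,0,0,0,1],[-0.011,0.006,0,0,0,0,1],[-0.012,0.006,0,0,0,0,1],[-0.012,0.006,0,0,0,0,1]]'
```

```text
time: 12.82
position: [0.5281, -0.0296, 0.0377]
tool_rot: [-0.002, 0.127, 0.992, 0.001]
ft_force: [-8.2, 4.5, 3.8]
grip_width: 0.0003
finger_force: 4.4
```

```bash
python3 -m creep '[[-0.0005,0,0,0,0,0,1],[-0.001,0,0,0,0,0,1],[-0.0015,0,0,0,0,0,1],[-0.002,0,0,0,0,0,1],[-0.002,0,0,0,0,0,1],[-0.002,0,0,0,0,0,1],[-0.002,0,0,0,0,0,1],[-0.002,0,0,0,0,0,1]]'
```

```text
time: 13.48
position: [0.5282, -0.0296, 0.0377]
tool_rot: [-0.004, 0.126, 0.992, 0.001]
ft_force: [-18.4, 5.3, 11.3]
grip_width: -0.0
finger_force: 9.2
```

It's at the stop: the force rises with no further travel. I'll back away, rise and check.

```bash
python3 -m creep '[[0.006,0,0,0,0,0,1],[0.012,0,0,0,0,0,1],[0.018,0,0,0,0,0,1],[0.02,0,-0.01,0,0,0,1],[0.02,0,-0.04,0,0,0,1],[0.02,0,-0.07,0,0,0,1],[0.02,0,-0.1,0,0,0,1],[0.02,0,-0.13,0,0,0,1]]'
python3 -m creep '[[0.03,0,-0.02,0,0,0,1],[0.06,0,-0.03,0,0,0,1],[0.09,0,-0.03,0,0,0,1],[0.12,0,-0.03,0,0,0,1],[0.15,0,-0.03,0,0,0,1],[0.17,0,-0.03,0,0,0,1],[0.18,0,-0.03,0,0,0,1],[0.18,0,-0.03,0,0,0,1]]'
python3 - <<'E'
from h import *
g=grab_frame('top');h=grab_frame('side')
for f,n in((g,'top'),(h,'side')):
    for l in('red_end','red_pivot','blue1_end','blue2_end','ridge'):
        for r in spot_point(f,l)[:1]: print(n,l,round(r['p'],2),atz(f,r['pixel'],.111 if l=='ridge' else .0815)[:2].round(4))
hsv=cv2.cvtColor(g['img'],cv2.COLOR_RGB2HSV)
for nm,m in(('red',cv2.inRange(hsv,(0,130,60),(8,255,255))|cv2.inRange(hsv,(172,130,60),(180,255,255))),('blue',cv2.inRange(hsv,(95,110,50),(130,255,255)))):
    k,L,st,ce=cv2.connectedComponentsWithStats(m)
    for i in range(1,k):
        if st[i,4]>60: print(nm,[atz(g,p,.088)[:2].round(3).tolist() for p in cv2.boxPoints(cv2.minAreaRect(np.argwhere(L==i)[:,::-1].astype(np.float32)))])
a=cv2.resize(g['img'][110:330,220:460],(480,440)); b=cv2.resize(h['img'][110:257,220:327],(320,440))
cv2.imwrite('pics/s8.png',np.hstack([a,b])[:,:,::-1])
E
```

```text
time: 14.15
position: [0.5117, -0.026, 0.1703]
tool_rot: [0.001, 0.127, 0.992, -0.0]
ft_force: [-0.4, 0.6, -0.5]
grip_width: -0.0005
finger_force: 0.0
time: 14.82
position: [0.3368, 0.0195, 0.1987]
tool_rot: [0.001, 0.126, 0.992, -0.0]
ft_force: [-0.5, -0.7, 0.1]
grip_width: 0.0001
finger_force: 0.0
top red_end 0.86 [ 0.5451 -0.021 ]
top red_pivot 0.85 [ 0.5361 -0.0802]
top blue1_end 0.48 [0.4951 0.0199]
top blue2_end 0.51 [ 0.4541 -0.1451]
top ridge 0.67 [ 0.6031 -0.0832]
side red_end 0.52 [ 0.5531 -0.0241]
side red_pivot 0.66 [ 0.531  -0.0716]
side blue1_end 0.57 [0.5007 0.0258]
side blue2_end 0.58 [ 0.4545 -0.1376]
side ridge 0.8 [ 0.5962 -0.0724]
red [[0.541, -0.021], [0.555, -0.025], [0.546, -0.059], [0.532, -0.055]]
blue [[0.615, -0.033], [0.642, -0.04], [0.614, -0.149], [0.587, -0.141]]
blue [[0.504, 0.03], [0.539, 0.021], [0.535, 0.007], [0.5, 0.017]]
blue [[0.459, -0.14], [0.495, -0.148], [0.492, -0.163], [0.456, -0.154]]
```

View pics/s8.png

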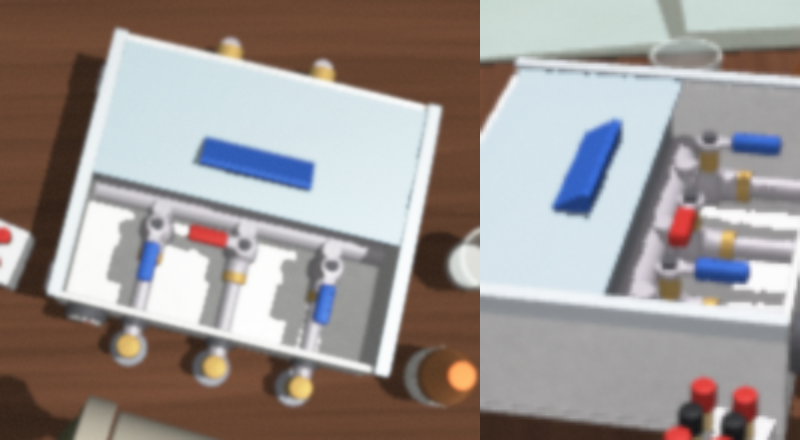

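The red handle at (208,236) now lies along the box's y axis: its edge runs (0.009, 0.034), or 75°, against 75.5° for the box. The blue handles, cover and loose things haven't moved.

```bash
python3 -c "
from rig import *
print(sign_off())"
```

```text
the job is handed in; nothing more can be done
None
```

The water feed is shut off and the job is handed in at about 15 s: the cover is fully back and the red handle is across its pipe at its stop. The last pictures show the blue handles unmoved and the loose things undisturbed; no verdict came back after hand-in.

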